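# Fish the pickle strainer basket out of the narrow glass tank with the hook rod

## Robot

A 6-joint arm with a two-finger parallel gripper is mounted at the origin on the work surface. World frame = base frame: x ahead of the robot, y to its left, z up, the work surface at z = 0. Lengths are in m, angles in rad, forces in N, time in s.
With the tool pointing down it reaches from about 0.35 to 0.975 m from the base axis. Payload 4.9 kg.
Tool frame: the origin (TCP) lies at the very end of the fingers, on their centre line; the grasp point (between the pads) lies 19 mm behind it (ctrl.grip_point_offset is the distance from the TCP to the grasp point, in m); z points along the fingers, y is the line along which they close (so a half turn about z gives the same grasp; the last joint's range is limited). The gripper opens to 85 mm and grips with 20 to 120 N. Pads are 22 mm wide; open, the fingers measure 114 mm over their backs; the gripper's body (76 mm by 85 mm) begins 54 mm behind the grasp point. The pads swing forward as they close: fully open they stand 13 mm farther back than shut.
Start: joints at [1.21, 0.053, 1.613, -0, 1.476, -0.119], TCP at [0.15, 0.607, 0.231] pointing down, gripper open.
Joint ranges: [-3.01, 3.01], [-1.01, 2.22], [0.06, 2.58], [-1.02, 4.17], [0.09, 2.62], [-3.14, 3.14]. Speed limits (rad/s): [2.57, 2.57, 3.14, 3.14, 3.14, 3.14].

## Interface

Orientations are given as a rotation vector (axis times angle).
In Python, from station import ctrl gives the robot as it stands.
- The arm moves only by the tool send_rows, never from a script. Its argument "rows" is a list of rows, each a list of 3 entries, a list of its own where there are three numbers: the finger opening in cm, from 0 to 8.54, then the shift along the tool's x, y, z in cm, then the turn about the tool's z in degrees. A call has 1 to 10 rows; each row shifts and turns the commanded pose from where the row before left it, along the tool's axes as they then stand; what a row does not reach is not made up. A row lasts 1/8 s, in which the tool goes at most 62.5 mm and 10.7 degrees, less where a joint would pass 70% of its speed; a pose out of reach is approached as far as the arm can. A call with a gripper value outside its range is refused whole. The fingers move at their own pace and stop on an object; "newtons" is the grip in N (left out, the last holds). Time passes only in rows, so rows that do not move let the fingers close. It gives the time, the measured TCP pose, the force, the opening and the grip force at its end, in the units of the state.
- ctrl.get_obs(): the state, without advancing time (a new reading comes with each control period).
- ctrl.get_image(name): name is "side" or "top"; returns a dict with "frame" (480x640x3 uint8, red, green, blue), "range_z" (480x640 float32, m along the optical axis (not along the pixel's ray), 0 where there is no reading), "fx", "fy", "cx", "cy" (pixels), "k1" (the pictures are not rectified: a ray, as slopes to the right and down, at radius r is drawn at 1 + k1 r^2 times it, then the intrinsics apply), "cam_to_world" (4x4, takes a point from camera to world coordinates). Camera axes: x right, y down, z forward; pixel columns grow to the right and rows downward; lengths in m; the calibration is good to about 2 mm. A picture is of the moment at which its call begins.
- ctrl.finish_job(): hands the job in; it is judged then, once.
The state is a dict: "t": time; "q": joint angles; "dq": joint speeds; "effort": joint torques, N m; "tool_pos": TCP position; "tool_rot": TCP orientation; "contact_force": force on the tool from outside, world axes, zero at the start; "wrist_torque": the same for the moment, N m; "opening": finger opening in m; "grip_force": force on a finger pad.
Only numpy, scipy, OpenCV 4.12 (cv2) and the standard library are available. Lean on these libraries where they do the work, as an engineer would, in place of code of your own. Each camera call takes 0.05 s, during which the arm holds its last target. There are 200 camera calls.

## Task

Take the hook rod from its fork stand, reach down into the narrow glass tank with it, feel for the basket's swing bail, hook it and lift the strainer basket out, going gently because the tank is glass. Set the basket softly and upright in the middle of the blue plate, unhook it and hang the rod back in its fork, hanging straight. Only the hook may touch the basket, never the gripper, and leave the other things on the counter where they are.

Things in the scene. Friction and masses are not known exactly. Their poses are not given: they have to be found in the camera images.
- rod: hook rod, 133 mm tall, 0.14 kg, hanging upright in the stand's fork. Origin: its lowest point, on the shank's axis; z up the shank, x where the hook points. Shank 6 mm thick; at the bottom a foot of the same bar runs 20 mm (centre to centre) along +x and turns up, tip ending 16 mm above the lowest point; throat 14 mm wide.
- rod_grip (a point): where to grip the rod: on its axis, 114 mm above its lowest point, in the black handle block, 26 mm (x) x 18 mm (y, grip across this), which spans heights 89 to 133 mm. Below it a black square flange, 30 x 30 mm, spans heights 83 to 89 mm.
- rod_hook (a point): the rod's lowest point, on the shank's axis
- stand: fixed dark steel fork stand. Origin: on the counter under the hanging rod. Two level prongs along x, 12 mm wide, 14 mm apart, reach from a post at x +53 mm to the open end at x -26 mm, where a lip stands 3 mm up. The rod's flange rests on the prongs, shank between them, hook within 0.15 rad of +x: lift it over 6 mm and take it out towards -x; return it the same way.
- stand_fork (a point): middle of the fork at the prongs' top, 112 mm above the counter, where the rod's axis belongs; the hanging rod's lowest point is then 29 mm above the counter
- tank: narrow glass tank, fixed, open on top. Origin: on the counter under its middle; inner space 56 mm (x) x 104 mm (y), walls 5 mm, floor 6 mm. Fragile: 10 N on the glass is too much. The basket's end lugs rest on ledges inside; two sprung silicone pads (about 3 N each) rub its y end walls for the first 40 mm of the lift, adding some newtons of drag.
- tank_rim (a point): middle of the tank's mouth, at rim height, 135 mm above the counter
- basket: open steel strainer basket hanging deep in the tank, 50 mm (x) x 84 mm (y) x 38 mm high, walls 3 mm, with lugs at the top of its y ends (96 mm over all), 0.22 to 0.40 kg. Origin: centre of its underside, at first 20 mm above the counter, axes as the tank's. A free-swinging wire bail spans it (see basket_hinge).
- basket_hinge (a point): middle of the bail's hinge line (along basket y), 38 mm above the basket's underside. Bail: 5 mm wire, straight top bar 52 mm long along y, 38 mm from the hinge line. It has flopped to a stop 0.6 rad over to +x OR -x (bar axis 21.5 mm aside, 31 mm above the hinge). Which side is not measured: feel for it. Pulled, it swings upright; let go, it flops.
- plate: loose round blue melamine plate, 196 mm across, rim 14 mm high, 0.25 kg. Origin: centre of its underside; its flat floor is 156 mm across
- plate_in (a point): centre of the plate's flat floor, on its surface, 6 mm above the counter
- bowl: glass mixing bowl, 170 mm across, 75 mm high, a bystander; origin: centre of its underside
- whisk: whisk with a silicone handle, 270 mm long, lying down, a bystander; origin: on the counter near its middle
- canister: closed aluminium canister with lever-clamp lid, 108 mm across, about 135 mm high, a bystander; origin: centre of its underside
- jar: small glass jar with aluminium lid, 60 mm across, 85 mm high, a bystander; origin: centre of its underside
- cup: small tea glass, 64 mm across, 70 mm high, a bystander; origin: centre of its underside
- spoon: steel spoon, 170 mm long, lying down, a bystander; origin: near its middle
Mind the look-alikes: they are no part of the job. Of the things shaped like the rod, the black one is meant.

How it is judged:
On the way, in this order (a step that is already met when the one before it is completed fails the run):
1. the rod's hook is down inside the tank (z of rod_hook in the frame of tank below 0.12 m and x of rod_hook in the frame of tank between -0.03 and 0.03 m and y of rod_hook in the frame of tank between -0.052 and 0.052 m), for 0.1 s.
2. the basket hangs from the rod, clear above the tank's rim (z of basket in the frame of tank above 0.136 m and contact force between rod and basket above 0.8 N), for 0.1 s.
3. the basket stands on the plate and the rod is off it (horizontal distance between basket and plate_in below 0.03 m and z of basket in the frame of plate_in below 0.004 m and angle between basket's own z axis and vertical below 0.1 rad and contact force between rod and basket below 0.1 N and (z of rod_hook in the frame of basket above 0.08 m or horizontal distance between rod_hook and basket above 0.08 m)), for 0.1 s.
At the end, for the whole second after the job is handed in: The basket stands at rest on the plate's flat floor, within 30 mm of its centre and upright within 0.1 rad; the rod hangs at rest by its flange in the fork, upright within 0.1 rad, its lowest point 26 to 33 mm above the counter and within 55 mm of the stand's origin (horizontal distance between basket and plate_in below 0.03 m and z of basket in the frame of plate_in below 0.004 m and angle between each of basket, rod's own z axis and vertical below 0.1 rad and linear speed of each of basket, rod below 0.02 m/s and distance between rod_hook and stand below 0.055 m and z of rod_hook in the frame of stand between 0.026 and 0.033 m); the robot touches nothing.
It fails at once if the glass tank was pressed with more than 10 N by the rod, gripper or arm (contact force between any of rod, the arm, the fingers and tank above 10 N).
It fails at once if the rod loaded the basket or bail with more than 20 N (contact force between rod and basket above 20 N).
It fails at once if the gripper or arm touched the basket (contact force between any of the arm, the fingers and basket above 0.5 N).
It fails at once if the basket was set on the plate with more than 15 N, or tipped by more than 0.7 rad (contact force between basket and plate above 15 N or angle between basket's own z axis and vertical above 0.7 rad).
It fails at once if a bystander was moved by more than 30 mm (distance of any of bowl, whisk, canister, jar, cup, spoon from where it was at the start of the episode above 0.03 m).
It also fails if it takes over 72 s, if anything falls off the work surface, if the arm or the gripper's body presses on something with over 40 N, if the wrist force passes 120 N, or if a joint passes its speed limit or range.

## Working session

There is one attempt and no reset: what is moved stays moved. The work goes in short steps, Python scripts to look and compute and a tool call to move; the robot and the scene stay as the last step left them, time stands still between calls to the robot, and variables do not carry over. Pictures are saved under pics/ and viewed, at most 10 in all, crops included, and the job is handed in when it is done.

Besides the shell and the picture viewer there is one more tool, called as name(argument=value, ...), one argument or row to a line, values as JSON. send_rows: Moves the arm, as the interface text tells. Its arguments: {"type":"object","properties":{"rows":{"type":"array","items":{"type":"array"}},"newtons":{"type":"number"}},"required":["rows"]}

```bash
ls; mkdir -p pics; cat > h.py <<'E'
import numpy as np, cv2
from station import ctrl
def snap(name):
    im=ctrl.get_image(name); return im
def pts(im):
    """world xyz for each pixel"""
    H,W=im["range_z"].shape
    u,v=np.meshgrid(np.arange(W),np.arange(H))
    d=rays(im,u.ravel(),v.ravel())
    P=d*im["range_z"].reshape(-1,1)
    T=np.array(im["cam_to_world"]); 
    return (P@T[:3,:3].T+T[:3,3]).reshape(H,W,3)
def rays(im,u,v):
    K=np.array([[im["fx"],0,im["cx"]],[0,im["fy"],im["cy"]],[0,0,1.]])
    p=np.stack([u,v],-1).astype(np.float64).reshape(-1,1,2)
    q=cv2.undistortPoints(p,K,np.array([im["k1"],0,0,0.])).reshape(-1,2)
    return np.c_[q,np.ones(len(q))]
def onplane(im,u,v,z):
    T=np.array(im["cam_to_world"]); d=rays(im,np.atleast_1d(u),np.atleast_1d(v))@T[:3,:3].T
    s=(z-T[2,3])/d[:,2]; return T[:3,3]+d*s[:,None]
E
python3 - <<'E'
from h import *
for n in("top","side"):
    im=snap(n); cv2.imwrite(f"pics/{n}0.png",im["frame"][:,:,::-1]); np.savez(f"{n}0.npz",**im)
    print(n,im["fx"],im["k1"],np.round(im["cam_to_world"],3).tolist())
print(ctrl.get_obs(),ctrl.grip_point_offset)
E
```

```text
pics
top 611.6440520513635 -0.1316509590010703 [[0.026, -0.996, 0.085, 0.432], [-1.0, -0.025, 0.015, 0.027], [-0.013, -0.085, -0.996, 1.299], [0.0, 0.0, 0.0, 1.0]]
side 467.7106987014157 -0.0356076888737787 [[0.871, -0.327, 0.366, 0.102], [-0.491, -0.602, 0.63, -0.641], [0.014, -0.728, -0.685, 0.885], [0.0, 0.0, 0.0, 1.0]]
{'t': 0.1, 'q': array([ 1.20999673e+00,  5.32895212e-02,  1.61417494e+00, -6.83115711e-06,
        1.47598412e+00, -1.18992630e-01]), 'dq': array([ 0.00157736, -0.00011528, -0.00169838, -0.00119812,  0.00153355,
       -0.00192288]), 'effort': array([-1.22258066e-04, -3.94902313e+01, -3.71362889e+01, -1.46731750e-04,
        3.96800169e-03,  7.21631437e-06]), 'tool_pos': array([0.14945625, 0.6062832 , 0.23017587]), 'tool_rot': array([-3.78851235e-01, -3.11822692e+00,  2.83394560e-03]), 'contact_force': array([-0.13442355,  0.02108222,  0.68274954]), 'wrist_torque': array([-0.04729054, -0.01895204, -0.00283361]), 'grip_force': 0.0, 'opening': 0.08521226156598892} 0.0187
```

View pics/top0.png

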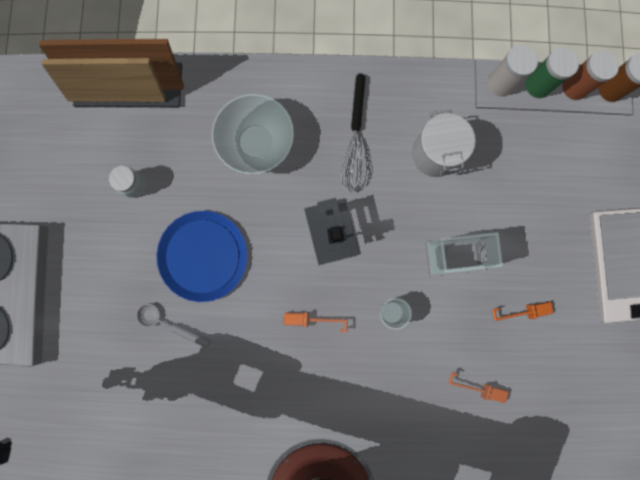

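View pics/side0.png

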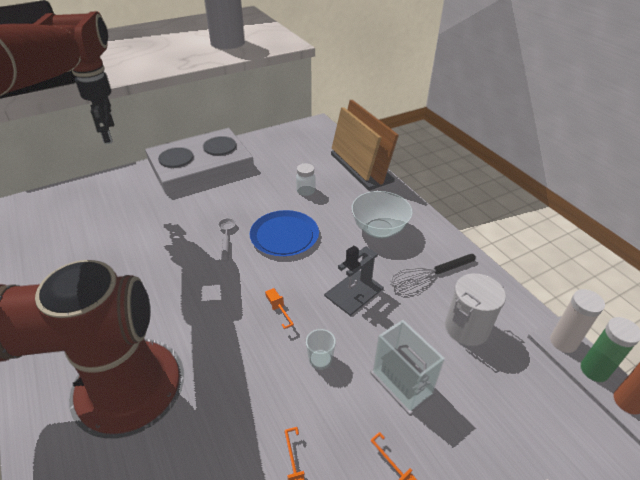

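The top view shows the stand with the black rod at about (335,233), the tank at (465,253) and the plate at (203,256). The orange rods are decoys. I'll zoom in on the stand and tank next.

```bash
python3 - <<'E'
from h import *
t=dict(np.load("top0.npz"));s=dict(np.load("side0.npz"))
a=cv2.resize(t["frame"][190:290,295:515],None,fx=3.6,fy=3,interpolation=cv2.INTER_CUBIC)
b=cv2.resize(s["frame"][235:415,320:500],(380,300),interpolation=cv2.INTER_CUBIC)
c=cv2.resize(t["frame"][220:290,415:515],(400,300),interpolation=cv2.INTER_CUBIC)
b=cv2.resize(s["frame"][235:415,320:450],(392,300),interpolation=cv2.INTER_CUBIC)
cv2.imwrite("pics/z.png",np.vstack([a,np.hstack([b,c])])[:,:,::-1])
P=pts(t)
# plate
hsv=cv2.cvtColor(t["frame"],cv2.COLOR_RGB2HSV)
m=cv2.inRange(hsv,(105,120,40),(130,255,255)); n,l,st,ce=cv2.connectedComponentsWithStats(m);i=1+np.argmax(st[1:,4])
ys,xs=np.where(l==i);c=cv2.findContours((l==i).astype(np.uint8),0,1)[0];c=max(c,key=cv2.contourArea)
r=onplane(t,c[:,0,0],c[:,0,1],.014)
print("plate",cv2.minEnclosingCircle(r[:,:2].astype(np.float32)))
# high points histogram in stand/tank area
Q=P[190:290,290:520];
for name,(u0,u1,v0,v1) in dict(stand=(300,385,190,275),tank=(420,510,225,285)).items():
    R=P[v0:v1,u0:u1].reshape(-1,3); R=R[R[:,2]>-.5]
    print(name,np.histogram(R[:,2],bins=np.arange(-.01,.2,.01)))
    F=t["frame"][v0:v1,u0:u1].reshape(-1,3)
E
```

```text
plate ((0.4945022463798523, 0.26336929202079773), 0.09674987941980362)
stand (array([2438, 3571,  314,   13,    7,    3,    2,    6,    3,    5,    3,
        133,  526,   23,    4,    4,   41,   97,    0,    0]), array([-0.01,  0.  ,  0.01,  0.02,  0.03,  0.04,  0.05,  0.06,  0.07,
        0.08,  0.09,  0.1 ,  0.11,  0.12,  0.13,  0.14,  0.15,  0.16,
        0.17,  0.18,  0.19]))
tank (array([1416, 1605,  130,  588,   75,   71,  228,  122,  105,  131,  147,
         81,   78,  102,  482,   10,    0,    0,    0,    0]), array([-0.01,  0.  ,  0.01,  0.02,  0.03,  0.04,  0.05,  0.06,  0.07,
        0.08,  0.09,  0.1 ,  0.11,  0.12,  0.13,  0.14,  0.15,  0.16,
        0.17,  0.18,  0.19]))
```

View pics/z.png

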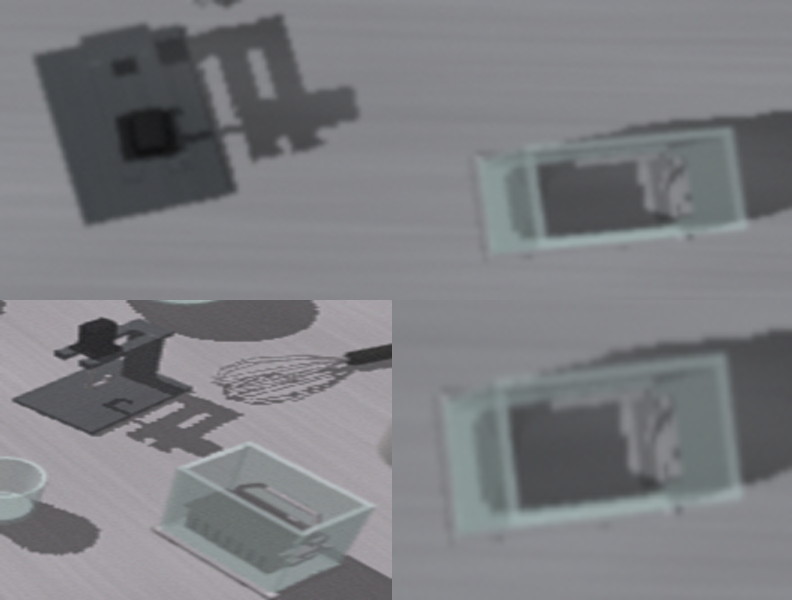

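The crops show the stand's post at upper right, the black handle over the fork, and the prong shadow to the right. In the side crop a bail bar is visible from about (400,347) to (425,367) in side-image pixels. Now I'll work out metric positions.

```bash
python3 - <<'E'
from h import *
t=dict(np.load("top0.npz"));s=dict(np.load("side0.npz"))
def rect(X):
    r=cv2.minAreaRect(X[:,:2].astype(np.float32)); return np.round(cv2.boxPoints(r),4).tolist(),np.round(r[0],4),np.round(r[1],4)
for n,im,st,tk in(("top",t,(300,385,190,275),(420,510,225,285)),("side",s,(325,390,235,315),(370,445,315,412))):
    P=pts(im)
    R=P[st[2]:st[3],st[0]:st[1]].reshape(-1,3)
    for lab,a,b in(("handle",.154,.175),("prong",.102,.122),("base",.004,.0135)):
        X=R[(R[:,2]>a)&(R[:,2]<b)]
        if lab=="base":
            F=im["frame"][st[2]:st[3],st[0]:st[1]].reshape(-1,3).max(1); X=R[(R[:,2]>.004)&(R[:,2]<.02)&(F<90)]
        print(n,lab,len(X),np.median(X,0).round(4),rect(X))
    R=P[tk[2]:tk[3],tk[0]:tk[1]].reshape(-1,3)
    X=R[(R[:,2]>.128)&(R[:,2]<.142)]; print(n,"rim",len(X),np.median(X,0).round(4),rect(X))
print("bar?",onplane(s,[399.6,425.5],[347,367],.089).round(4))
P=pts(s); print(np.round(P[345:370:3,396:428:4,2],3)); 
E
```

```text
top handle 134 [ 0.5363 -0.0145  0.161 ] ([[0.5217999815940857, -0.008100000210106373], [0.5248000025749207, -0.025800000876188278], [0.5504000186920166, -0.021400000900030136], [0.5473999977111816, -0.003700000001117587]], array([ 0.5361, -0.0148]), array([0.026, 0.018]))
top prong 674 [ 0.5667 -0.0047  0.1123] ([[0.5059999823570251, -0.0034000000450760126], [0.5163000226020813, -0.040300000458955765], [0.6111000180244446, -0.013799999840557575], [0.6007999777793884, 0.023099999874830246]], array([ 0.5585, -0.0086]), array([0.0984, 0.0383]))
top base 1515 [ 0.5468 -0.0107  0.0079] ([[0.48330000042915344, 0.015399999916553497], [0.5238999724388123, -0.13040000200271606], [0.6424000263214111, -0.09749999642372131], [0.6018999814987183, 0.04839999973773956]], array([ 0.5629, -0.041 ]), array([0.123 , 0.1514]))
top rim 521 [ 0.5079 -0.2746  0.1346] ([[0.46869999170303345, -0.22269999980926514], [0.4837000072002411, -0.33660000562667847], [0.5480999946594238, -0.3280999958515167], [0.5331000089645386, -0.2142000049352646]], array([ 0.5084, -0.2754]), array([0.0649, 0.1149]))
side handle 
[... 896 characters left out ...]
8170000314712524, -0.33649998903274536], [0.5504999756813049, -0.3278999924659729], [0.5364000201225281, -0.21439999341964722]], array([ 0.5091, -0.2754]), array([0.0693, 0.1144]))
bar? [[ 0.513  -0.244   0.089 ]
 [ 0.53   -0.3068  0.089 ]]
[[0.058 0.063 0.086 0.083 0.094 0.104 0.115 0.124]
 [0.047 0.078 0.061 0.089 0.087 0.096 0.107 0.117]
 [0.132 0.054 0.053 0.067 0.086 0.087 0.102 0.106]
 [0.13  0.133 0.057 0.057 0.068 0.089 0.09  0.101]
 [0.122 0.132 0.046 0.055 0.06  0.07  0.081 0.095]
 [0.113 0.129 0.133 0.049 0.051 0.065 0.089 0.084]
 [0.105 0.116 0.126 0.133 0.055 0.053 0.066 0.09 ]
 [0.099 0.108 0.118 0.13  0.134 0.054 0.055 0.085]
 [0.09  0.102 0.111 0.124 0.133 0.135 0.057 0.081]]
```

```bash
python3 - <<'E'
from h import *
c=np.array([.5087,-.2754]);a=.128;R2=np.array([[np.cos(a),np.sin(a)],[-np.sin(a),np.cos(a)]])
for n in("top","side"):
    im=dict(np.load(n+"0.npz"));P=pts(im).reshape(-1,3)
    L=(P[:,:2]-c)@R2.T*1e3; z=P[:,2]*1e3
    m=(abs(L[:,0])<27)&(abs(L[:,1])<50)
    for lo in range(15,130,6):
        k=m&(z>=lo)&(z<lo+6)
        H=np.histogram(L[k,0],bins=np.arange(-28,29,7))[0]
        print(n,lo,H,"y",np.percentile(L[k,1],[5,50,95]).round(0) if k.any() else "")
E
```

```text
top 15 [ 0 26 14 25 24 18 19  5] y [-38.  -8.  21.]
top 21 [ 4 73 77 71 74 73 63  5] y [-36.  -8.  22.]
top 27 [ 2 10 14  8  8  8  7  2] y [-40. -17.  18.]
top 33 [2 1 3 2 3 2 2 2] y [-40. -39.  20.]
top 39 [2 3 4 3 0 2 5 4] y [-41. -39.  22.]
top 45 [2 2 1 1 0 1 3 2] y [-40. -26.  28.]
top 51 [28 10 11  9  6  4  8  8] y [-49. -40.  26.]
top 57 [28  4  8 12 13  8  1 13] y [-48. -38.  28.]
top 63 [2 0 0 1 6 0 0 4] y [-39.   2.  35.]
top 69 [0 0 0 0 3 4 0 4] y [-36.   5.  36.]
top 75 [ 0  0  0  0  1 10  0  5] y [-40.   2.  37.]
top 81 [ 0  0  0  0  0  4 19  7] y [-36.   8.  36.]
top 87 [ 0  0  0  0  0  0 40 17] y [-26.   2.  29.]
top 93 [ 0  0  0  0  0  0 10 13] y [-22.   5.  37.]
top 99 [0 0 0 0 0 0 0 2] y [10. 26. 42.]
top 105 [0 0 0 0 0 0 0 5] y [-1. 13. 31.]
top 111 [0 0 0 0 0 0 0 5] y [-33.   1.  37.]
top 117 [0 0 0 0 0 0 0 6] y [ 8. 22. 38.]
top 123 [0 0 0 0 0 0 0 5] y [-21.  11.  45.]
top 129 [0 0 0 0 0 0 0 8] y [-18.  22.  43.]
side 15 [0 0 0 0 0 0 0 0] y 
side 21 [0 0 0 0 0 0 0 0] y 
side 27 [0 0 0 0 0 0 0 0] y 
side 33 [0 0 0 0 0 0 0 0] y 
side 39 [0 0 0 0 0 0 0 2] y [36. 37. 38.]
side 45 [ 0  0  0  0  0  0  1 42] y [-19.  10.  36.]
side 51 [ 0  0  0  0  0  0  2 62] y [-21.   7.  38.]
side 57 [0 0 0 0 0 0 0 7] y [-25. -19.  25.]
side 63 [0 0 0 0 0 0 0 0] y 
side 69 [0 0 0 0 0 6 0 2] y [ 7. 33. 37.]
side 75 [0 0 0 0 0 6 1 0] y [33. 35. 37.]
side 81 [ 0  0  0  0  0  0 21  8] y [-32.   7.  33.]
side 87 [ 0  0  0  0  0  0 28 32] y [-27.   2.  25.]
side 93 [0 0 0 0 0 0 0 1] y [9. 9. 9.]
side 99 [0 0 0 0 0 0 0 0] y 
side 105 [0 0 0 0 0 0 0 0] y 
side 111 [0 0 0 0 0 0 0 2] y [-34. -34. -33.]
side 117 [0 0 0 0 0 0 0 3] y [-32. -14.  35.]
side 123 [0 0 0 0 0 0 0 3] y [-39. -38.  29.]
side 129 [13  0  0  0  0  0  0  2] y [-48. -11.  41.]
```

The depth puts the bail on the tank's +x side: bar at about x +20 mm, z 0.089, with tank yaw about 0.128. The rod handle is at (0.5365, -0.015) and the stand yaw is about 0.273. I'll approach now.

```bash
cat > plan.py <<'E'
import sys; from h import *
from scipy.spatial.transform import Rotation as R
# args: x y z yaw(of rod x; tool x = -rod x). prints the turn to do first, then shift in the turned frame
x,y,z,w=map(float,sys.argv[1:5]); o=ctrl.get_obs(); M=R.from_rotvec(o["tool_rot"]).as_matrix()
cur=np.arctan2(-M[1,0],-M[0,0]); d=(w-cur+np.pi)%(2*np.pi)-np.pi
N=R.from_rotvec([0,0,d]).as_matrix()@M
print("t",round(o["t"],2),"yaw",round(cur,3),"tilt",np.round(M[:2,2],4),"turn_deg",round(-np.degrees(d),2),"shift_cm",np.round(N.T@(np.array([x,y,z])-o["tool_pos"])*100,2),"F",np.round(o["contact_force"],2),"q6",round(o["q"][5],2))
E
python3 plan.py .5365 -.015 .23 .17
```

```text
t 0.1 yaw -0.242 tilt [-0.0006 -0.0017] turn_deg -23.59 shift_cm [-27.64 -67.78   0.14] F [-0.13  0.02  0.68] q6 -0.12
```

send_rows(
  rows=[
    [8.5,[0,0,0],-7.9],
    [8.5,[0,0,0],-7.9],
    [8.5,[0,0,0],-7.8],
    [8.5,[-1.7,-4.2,0],0],
    [8.5,[-1.7,-4.2,0],0],
    [8.5,[-1.7,-4.2,0],0],
    [8.5,[-1.7,-4.2,0],0],
    [8.5,[-1.7,-4.2,0],0],
    [8.5,[-1.7,-4.2,0],0],
    [8.5,[-1.7,-4.2,0],0],
  ],
)

```text
t: 1.35
tool_pos: [0.317, 0.3357, 0.2308]
tool_rot: [0.267, -3.13, 0.001]
contact_force: [-0.5, 0.6, -0.8]
opening: 0.085
grip_force: 0.0
```

send_rows(
  rows=[
    [8.5,[-1.7,-4.2,0],0],
    [8.5,[-1.7,-4.2,0],0],
    [8.5,[-1.7,-4.2,0],0],
    [8.5,[-1.7,-4.2,0],0],
    [8.5,[-1.7,-4.2,0],0],
    [8.5,[-1.7,-4.2,0],0],
    [8.5,[-1.7,-4.2,0],0],
    [8.5,[-1.7,-4.2,0],0],
    [8.5,[-1.6,-4.2,0],0],
    [8.5,[0,0,0],0],
  ],
)

```text
t: 2.6
tool_pos: [0.531, -0.0118, 0.2306]
tool_rot: [0.261, -3.129, -0.0]
contact_force: [0.1, 0.2, -0.6]
opening: 0.085
grip_force: 0.0
```

```bash
python3 plan.py .5365 -.015 .126 .17
```

```text
t 2.6 yaw 0.166 tilt [-0.0014 -0.0001] turn_deg -0.21 shift_cm [-0.5  -0.41 10.46] F [ 0.13  0.15 -0.57] q6 -1.9
```

send_rows(
  rows=[
    [8.5,[-0.5,-0.4,2.4],0],
    [8.5,[0,0,3],0],
    [8.5,[0,0,3],0],
    [8.5,[0,0,2],0],
    [8.5,[0,0,0],0],
  ],
)

```text
t: 3.22
tool_pos: [0.5346, -0.012, 0.1254]
tool_rot: [0.267, -3.126, -0.002]
contact_force: [-0.9, 0.7, 0.8]
opening: 0.0846
grip_force: 0.0
```

```bash
python3 plan.py .5365 -.015 .126 .17
```

```text
t 3.23 yaw 0.171 tilt [-0.0039  0.0008] turn_deg 0.04 shift_cm [-0.14 -0.33 -0.07] F [-0.93  0.71  0.83] q6 -1.9
```

send_rows(
  rows=[
    [8.5,[-0.1,-0.3,0],0],
    [8.5,[0,0,0],0],
    [8.5,[0,0,0],0],
  ],
)

```text
t: 3.6
tool_pos: [0.5383, -0.0157, 0.1285]
tool_rot: [-0.266, 3.128, -0.001]
contact_force: [0.0, 0.0, -0.0]
opening: 0.0853
grip_force: 0.0
```

```bash
python3 plan.py .5365 -.015 .126 .17
```

```text
t 3.6 yaw 0.17 tilt [ 0.0019 -0.0003] turn_deg -0.01 shift_cm [0.16 0.1  0.25] F [ 0.02  0.04 -0.04] q6 -1.91
```

send_rows(
  rows=[
    [8.5,[0.1,0.1,0.15],0],
    [1.5,[0,0,0],0],
    [1.5,[0,0,0],0],
    [1.5,[0,0,0],0],
    [1.5,[0,0,0],0],
    [1.5,[0,0,0],0],
    [1.5,[0,0,0],0],
    [1.5,[0,0,0],0],
  ],
  newtons=60,
)

```text
t: 4.6
tool_pos: [0.5366, -0.0147, 0.1259]
tool_rot: [-0.267, 3.13, -0.0]
contact_force: [1.2, -0.7, 0.3]
opening: 0.0177
grip_force: 58.7
```

```bash
python3 plan.py .5365 -.015 .126 .17
```

```text
t 4.6 yaw 0.17 tilt [ 0.0003 -0.    ] turn_deg 0.01 shift_cm [ 0.01 -0.03 -0.01] F [ 1.18 -0.72  0.3 ] q6 -1.91
```

send_rows(
  rows=[
    [1.5,[0,0,-0.6],0],
    [1.5,[0,0,-0.6],0],
    [1.5,[0,0,0],0],
    [1.5,[1.5,-0.16,0],0],
    [1.5,[2.0,-0.2,0],0],
    [1.5,[2.0,-0.2,0],0],
    [1.5,[1.5,-0.16,0],0],
    [1.5,[0,0,-3],0],
    [1.5,[0,0,-5],0],
    [1.5,[0,0,-5],0],
  ],
)

```text
t: 5.85
tool_pos: [0.4672, -0.0337, 0.2683]
tool_rot: [0.266, -3.129, -0.001]
contact_force: [1.1, -0.8, -1.2]
opening: 0.0174
grip_force: 58.5
```

```bash
python3 - <<'E'
from h import *
im=snap("side"); cv2.imwrite("pics/s1.png",im["frame"][100:420,200:520][:,:,::-1]); np.savez("s1.npz",**im)
im=snap("top"); np.savez("t1.npz",**im)
E
python3 plan.py .5027 -.2764 .27 .128
```

```text
t 5.95 yaw 0.17 tilt [ 0.0113 -0.0028] turn_deg 2.41 shift_cm [ -0.08 -24.41   0.6 ] F [ 0.53  0.5  -1.01] q6 -1.97
```

View pics/s1.png

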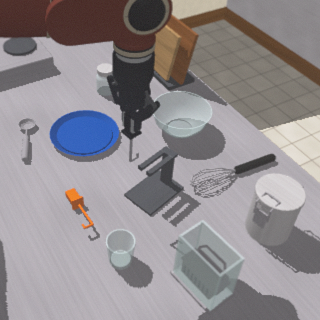

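The side view shows the rod in the gripper, with its shank at about (332,248) in full-image pixels and the fork empty. I'll check the shank position by depth.

```bash
python3 - <<'E'
from h import *
im=dict(np.load("s1.npz"));P=pts(im).reshape(-1,3)
d=np.hypot(P[:,0]-.468,P[:,1]+.034)
for lo in np.arange(.165,.26,.008):
    k=(d<.04)&(P[:,2]>=lo)&(P[:,2]<lo+.008)
    print(lo.round(3),k.sum(),P[k].mean(0).round(4) if k.any() else "",np.ptp(P[k],0).round(4) if k.any() else "")
E
python3 plan.py .5027 -.2764 .27 .128
```

```text
0.165 4 [ 0.4731 -0.033   0.1721] [0.0144 0.0035 0.0003]
0.173 28 [ 0.4788 -0.0336  0.1762] [0.0243 0.0066 0.0062]
0.181 15 [ 0.478  -0.0334  0.185 ] [0.0249 0.0103 0.0057]
0.189 8 [ 0.4677 -0.0355  0.1922] [0.0038 0.0042 0.0052]
0.197 8 [ 0.4668 -0.0356  0.2008] [0.0036 0.0053 0.0058]
0.205 10 [ 0.4676 -0.0348  0.2083] [0.004  0.0065 0.0062]
0.213 6 [ 0.4677 -0.0353  0.2169] [0.0046 0.0022 0.0069]
0.221 8 [ 0.4684 -0.0353  0.2254] [0.0052 0.0022 0.0073]
0.229 7 [ 0.4691 -0.0355  0.2327] [0.0059 0.0038 0.005 ]
0.237 2 [ 0.4676 -0.0372  0.2378] [0.0006 0.0012 0.0015]
0.245 0  
0.253 84 [ 0.4648 -0.0421  0.2578] [0.0339 0.0291 0.0078]
t 5.95 yaw 0.17 tilt [ 0.0113 -0.0028] turn_deg 2.41 shift_cm [ -0.08 -24.41   0.6 ] F [ 0.53  0.5  -1.01] q6 -1.97
```

send_rows(
  rows=[
    [1.5,[0,0,0],2.4],
    [1.5,[0,-3.0,0],0],
    [1.5,[0,-4.0,0],0],
    [1.5,[0,-4.0,0],0],
    [1.5,[0,-4.0,0],0],
    [1.5,[0,-4.0,0],0],
    [1.5,[0,-3.4,0],0],
    [1.5,[0,-2.0,0],0],
    [1.5,[0,0,0],0],
    [1.5,[0,0,0],0],
  ],
)

```text
t: 7.2
tool_pos: [0.4996, -0.2746, 0.2674]
tool_rot: [0.202, -3.135, -0.002]
contact_force: [0.4, 0.9, -1.1]
opening: 0.0172
grip_force: 58.9
```

```bash
python3 plan.py .5008 -.2764 .27 .128
```

```text
t 7.2 yaw 0.129 tilt [-0.0005  0.0009] turn_deg 0.05 shift_cm [-0.09 -0.19 -0.26] F [ 0.37  0.9  -1.1 ] q6 -2.33
```

send_rows(
  rows=[
    [1.5,[-0.1,-0.2,1.0],0],
    [1.5,[0,0,2],0],
    [1.5,[0,0,2],0],
    [1.5,[0,0,2],0],
    [1.5,[0,0,1.5],0],
    [1.5,[0,0,1],0],
    [1.5,[0,0,0],0],
  ],
)

```text
t: 8.07
tool_pos: [0.5008, -0.2773, 0.1718]
tool_rot: [0.201, -3.134, -0.002]
contact_force: [0.1, -0.2, -1.0]
opening: 0.0175
grip_force: 58.9
```

```bash
python3 - <<'E'
from h import *
im=snap("side"); cv2.imwrite("pics/s2.png",cv2.resize(im["frame"][250:420,330:480],None,fx=3.5,fy=3.5,interpolation=cv2.INTER_CUBIC)[:,:,::-1]); np.savez("s2.npz",**im)
E
python3 plan.py .5008 -.2764 .157 .128
```

```text
t 8.12 yaw 0.128 tilt [ 0.0001 -0.    ] turn_deg 0.01 shift_cm [0.02 0.12 1.58] F [-0.28 -0.38 -1.71] q6 -2.33
```

View pics/s2.png

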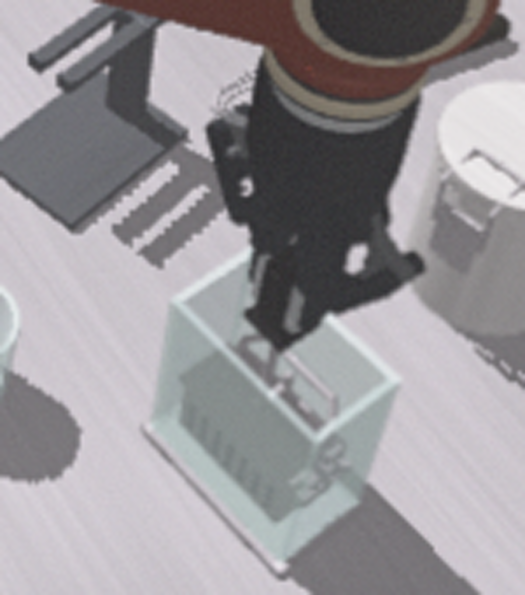

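The view shows the hook inside the tank, shank at about (270,365) in the crop, with the bail bar from (250,345) to (335,400) beyond it. I'll lower it and then feel toward +x.

send_rows(
  rows=[
    [1.5,[0,0.1,0.8],0],
    [1.5,[0,0,0.8],0],
    [1.5,[0,0,0],0],
    [1.5,[-0.3,0,0],0],
    [1.5,[-0.3,0,0],0],
    [1.5,[0,0,0],0],
  ],
)

```text
t: 8.88
tool_pos: [0.5073, -0.2758, 0.1571]
tool_rot: [-0.202, 3.135, -0.001]
contact_force: [0.6, 0.4, -1.7]
opening: 0.0174
grip_force: 58.9
```

```bash
python3 plan.py .5127 -.2749 .157 .128
```

```text
t 8.88 yaw 0.128 tilt [ 0.0005 -0.0003] turn_deg 0.03 shift_cm [-0.54  0.02  0.01] F [ 0.58  0.39 -1.71] q6 -2.33
```

send_rows(
  rows=[
    [1.5,[-0.2,0,0],0],
    [1.5,[-0.2,0,0],0],
    [1.5,[0,0,0],0],
    [1.5,[0,0,0],0],
  ],
)

```text
t: 9.38
tool_pos: [0.5109, -0.2752, 0.1568]
tool_rot: [0.201, -3.135, -0.0]
contact_force: [-0.0, 0.1, -0.7]
opening: 0.0172
grip_force: 58.9
```

```bash
python3 plan.py .5127 -.2749 .157 .128
```

```text
t 9.38 yaw 0.128 tilt [-0.  0.] turn_deg 0.01 shift_cm [-0.18  0.01 -0.02] F [-0.04  0.15 -0.68] q6 -2.32
```

send_rows(
  rows=[
    [1.5,[0,0,-0.5],0],
    [1.5,[0,0,-0.3],0],
    [1.5,[0,0,-0.2],0],
    [1.5,[0,0,-0.2],0],
    [1.5,[0,0,-0.2],0],
    [1.5,[0,0,0],0],
  ],
)

```text
t: 10.12
tool_pos: [0.511, -0.2753, 0.171]
tool_rot: [-0.201, 3.135, -0.0]
contact_force: [-1.0, 0.0, -1.1]
opening: 0.0169
grip_force: 58.9
```

send_rows(
  rows=[
    [1.5,[0,0,-0.2],0],
    [1.5,[0,0,-0.2],0],
    [1.5,[0,0,0],0],
    [1.5,[0,0,0],0],
  ],
)

```text
t: 10.62
tool_pos: [0.5109, -0.2752, 0.1748]
tool_rot: [-0.201, 3.135, 0.0]
contact_force: [0.0, 0.1, -1.9]
opening: 0.0171
grip_force: 58.9
```

```bash
python3 plan.py .5127 -.2749 .175 .128; python3 - <<'E'
from h import *
c=np.array([.5087,-.2754]);a=.128;R2=np.array([[np.cos(a),np.sin(a)],[-np.sin(a),np.cos(a)]])
im=snap("side"); cv2.imwrite("pics/s3.png",cv2.resize(im["frame"][320:400,360:450],None,fx=6,fy=6,interpolation=cv2.INTER_CUBIC)[:,:,::-1])
P=pts(im).reshape(-1,3);L=(P[:,:2]-c)@R2.T*1e3; z=P[:,2]*1e3
for y0 in range(-30,31,5):
    m=(abs(L[:,0])<26)&(L[:,1]>=y0)&(L[:,1]<y0+5)&(z>75)&(z<105)
    print(y0,m.sum(),np.c_[L[m,0],z[m]].round(0).tolist()[:12])
E
```

```text
t 10.62 yaw 0.128 tilt [0. 0.] turn_deg 0.01 shift_cm [-0.18  0.01 -0.02] F [ 0.02  0.07 -1.85] q6 -2.32
-30 8 [[17.0, 94.0], [19.0, 93.0], [17.0, 90.0], [19.0, 90.0], [20.0, 91.0], [17.0, 88.0], [16.0, 92.0], [17.0, 85.0]]
-25 7 [[19.0, 93.0], [16.0, 92.0], [18.0, 92.0], [19.0, 92.0], [17.0, 88.0], [18.0, 89.0], [18.0, 86.0]]
-20 7 [[19.0, 94.0], [18.0, 93.0], [20.0, 91.0], [15.0, 91.0], [17.0, 91.0], [18.0, 92.0], [16.0, 90.0]]
-15 8 [[17.0, 91.0], [17.0, 94.0], [19.0, 93.0], [17.0, 89.0], [16.0, 93.0], [18.0, 91.0], [16.0, 90.0], [18.0, 89.0]]
-10 7 [[19.0, 91.0], [19.0, 93.0], [17.0, 91.0], [19.0, 91.0], [20.0, 92.0], [17.0, 88.0], [15.0, 84.0]]
-5 45 [[23.0, 92.0], [24.0, 93.0], [18.0, 92.0], [19.0, 94.0], [21.0, 93.0], [23.0, 92.0], [17.0, 91.0], [18.0, 93.0], [22.0, 88.0], [23.0, 90.0], [-0.0, 104.0], [3.0, 101.0]]
0 9 [[20.0, 89.0], [20.0, 92.0], [23.0, 90.0], [17.0, 89.0], [17.0, 92.0], [17.0, 89.0], [2.0, 96.0], [2.0, 92.0], [14.0, 79.0]]
5 1 [[21.0, 91.0]]
10 4 [[18.0, 93.0], [17.0, 90.0], [17.0, 91.0], [16.0, 90.0]]
15 4 [[18.0, 90.0], [19.0, 92.0], [17.0, 89.0], [17.0, 93.0]]
20 5 [[19.0, 91.0], [17.0, 89.0], [17.0, 91.0], [18.0, 93.0], [18.0, 88.0]]
25 9 [[18.0, 91.0], [18.0, 92.0], [14.0, 88.0], [15.0, 91.0], [17.0, 89.0], [18.0, 91.0], [13.0, 88.0], [16.0, 85.0], [16.0, 88.0]]
30 10 [[13.0, 85.0], [14.0, 86.0], [11.0, 83.0], [12.0, 83.0], [14.0, 84.0], [12.0, 78.0], [11.0, 82.0], [13.0, 82.0], [8.0, 79.0], [10.0, 78.0]]
```

View pics/s3.png

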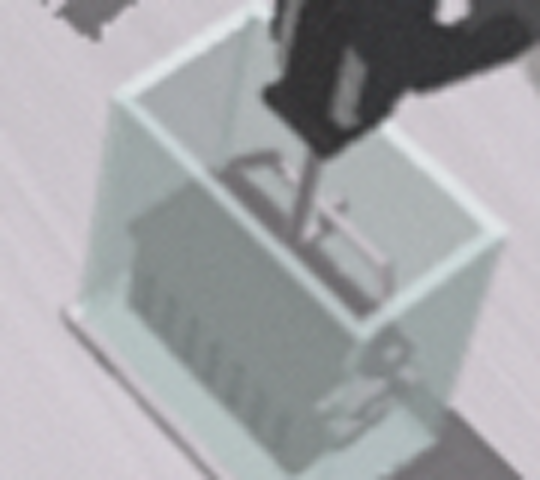

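The close view shows the hook tip beyond the bar at about (343,205), and the bar now leans on it at x ≈ 17 mm. The bail is hooked, so I'll swing it upright while lifting slowly.

send_rows(
  rows=[
    [1.5,[0,0,-0.3],0],
    [1.5,[0.3,0,-0.1],0],
    [1.5,[0.3,0,-0.1],0],
    [1.5,[0.3,0,-0.1],0],
    [1.5,[0.3,0,-0.1],0],
    [1.5,[0,0,-0.1],0],
    [1.5,[0,0,-0.1],0],
    [1.5,[0,0,-0.1],0],
    [1.5,[0,0,0],0],
  ],
)

```text
t: 11.8
tool_pos: [0.4988, -0.2767, 0.1844]
tool_rot: [0.201, -3.134, -0.0]
contact_force: [-0.3, -0.1, -3.2]
opening: 0.017
grip_force: 58.6
```

```bash
python3 plan.py .4988 -.2767 .185 .128
```

```text
t 11.8 yaw 0.128 tilt [-0.0007  0.0001] turn_deg 0.01 shift_cm [ 0.    0.   -0.06] F [-0.31 -0.09 -3.24] q6 -2.34
```

send_rows(
  rows=[
    [1.5,[0,0,-0.2],0],
    [1.5,[0,0,-0.2],0],
    [1.5,[0,0,-0.2],0],
    [1.5,[0,0,-0.2],0],
    [1.5,[0,0,0],0],
  ],
)

```text
t: 12.42
tool_pos: [0.499, -0.2767, 0.193]
tool_rot: [-0.201, 3.135, 0.0]
contact_force: [-1.4, 1.1, -6.5]
opening: 0.0172
grip_force: 58.6
```

send_rows(
  rows=[
    [1.5,[0,0,-0.3],0],
    [1.5,[0,0,-0.3],0],
    [1.5,[0,0,-0.3],0],
    [1.5,[0,0,-0.3],0],
    [1.5,[0,0,-0.3],0],
    [1.5,[0,0,-0.3],0],
  ],
)

```text
t: 13.18
tool_pos: [0.4991, -0.2768, 0.2111]
tool_rot: [-0.201, 3.135, -0.0]
contact_force: [-0.7, -0.7, -5.6]
opening: 0.0173
grip_force: 58.9
```

send_rows(
  rows=[
    [1.5,[0,0,-0.3],0],
    [1.5,[0,0,-0.3],0],
    [1.5,[0,0,-0.3],0],
    [1.5,[0,0,-0.3],0],
    [1.5,[0,0,-0.3],0],
    [1.5,[0,0,-0.3],0],
    [1.5,[0,0,-0.3],0],
    [1.5,[0,0,-0.3],0],
  ],
)

```text
t: 14.18
tool_pos: [0.499, -0.2767, 0.235]
tool_rot: [0.201, -3.135, -0.0]
contact_force: [0.1, -0.2, -4.7]
opening: 0.0174
grip_force: 58.9
```

```bash
python3 plan.py .4988 -.2767 .31 .128;  python3 - <<'E'
from h import *
im=snap("side"); cv2.imwrite("pics/s4.png",cv2.resize(im["frame"][200:420,330:480],None,fx=2.7,fy=2.7,interpolation=cv2.INTER_CUBIC)[:,:,::-1])
E
```

```text
t 14.18 yaw 0.128 tilt [-0.0001  0.0001] turn_deg 0.01 shift_cm [ 0.02  0.01 -7.5 ] F [ 0.08 -0.16 -4.69] q6 -2.34
```

View pics/s4.png

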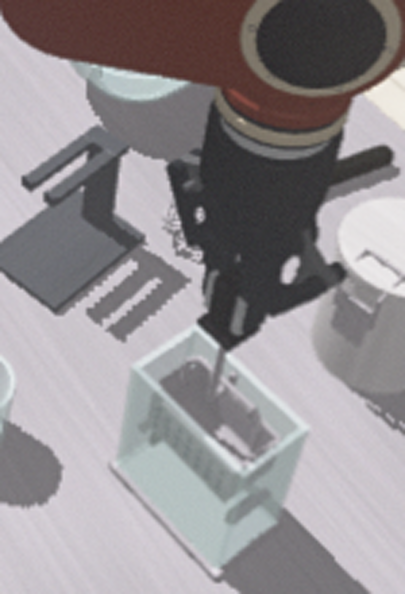

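The basket is rising level, its rim now near the tank mouth at about (220,410) in the crop. I'll continue the lift.

send_rows(
  rows=[
    [1.5,[0,0,-0.5],0],
    [1.5,[0,0,-0.5],0],
    [1.5,[0,0,-0.5],0],
    [1.5,[0,0,-0.5],0],
    [1.5,[0,0,-0.5],0],
    [1.5,[0,0,-0.5],0],
    [1.5,[0,0,-0.5],0],
    [1.5,[0,0,-0.5],0],
    [1.5,[0,0,-0.5],0],
    [1.5,[0,0,-0.5],0],
  ],
)

```text
t: 15.48
tool_pos: [0.499, -0.2767, 0.2852]
tool_rot: [-0.201, 3.135, -0.0]
contact_force: [-0.4, -0.9, -5.5]
opening: 0.0171
grip_force: 58.9
```

send_rows(
  rows=[
    [1.5,[0,0,-0.5],0],
    [1.5,[0,0,-0.6],0],
    [1.5,[0,0,-0.6],0],
    [1.5,[0,0,-0.6],0],
    [1.5,[0,0,-0.6],0],
    [1.5,[0,0,-0.6],0],
    [1.5,[0,0,-0.6],0],
    [1.5,[0,0,-0.6],0],
    [1.5,[0,0,-0.5],0],
    [1.5,[0,0,0],0],
  ],
)

```text
t: 16.73
tool_pos: [0.4992, -0.2769, 0.3375]
tool_rot: [-0.201, 3.134, -0.001]
contact_force: [0.3, -0.3, -4.7]
opening: 0.0174
grip_force: 58.9
```

```bash
python3 plan.py .4846 .2621 .33 .128;  python3 - <<'E'
from h import *
c=np.array([.5087,-.2754]);a=.128;R2=np.array([[np.cos(a),np.sin(a)],[-np.sin(a),np.cos(a)]])
im=snap("side"); P=pts(im).reshape(-1,3);L=(P[:,:2]-c)@R2.T*1e3; z=P[:,2]*1e3
m=(abs(L[:,0])<40)&(abs(L[:,1])<60)&(z>145)&(z<225)
print(m.sum(),np.percentile(L[m],[2,50,98],0).round(1).tolist(),np.percentile(z[m],[1,2,5,50,98]).round(1))
E
```

```text
t 16.73 yaw 0.128 tilt [ 0.0008 -0.0007] turn_deg 0.01 shift_cm [-5.43 53.65  0.71] F [ 0.31 -0.28 -4.75] q6 -2.34
1642 [[-19.8, -45.1], [7.4, -0.3], [29.8, 41.4]] [170.8 171.6 172.5 189.6 211. ]
```

send_rows(
  rows=[
    [1.5,[0,0.4,0],0],
    [1.5,[-0.1,0.8,0],0],
    [1.5,[-0.1,1.2,0],0],
    [1.5,[-0.2,1.6,0],0],
    [1.5,[-0.2,2,0],0],
    [1.5,[-0.2,2.3,0],0],
    [1.5,[-0.3,2.5,0],0],
    [1.5,[-0.3,2.5,0],0],
    [1.5,[-0.3,2.5,0],0],
    [1.5,[-0.3,2.5,0],0],
  ],
)

```text
t: 18.02
tool_pos: [0.4951, -0.0906, 0.337]
tool_rot: [-0.202, 3.135, 0.0]
contact_force: [0.6, -0.9, -5.3]
opening: 0.0171
grip_force: 59.0
```

send_rows(
  rows=[
    [1.5,[-0.3,2.5,0],0],
    [1.5,[-0.3,2.5,0],0],
    [1.5,[-0.3,2.5,0],0],
    [1.5,[-0.3,2.5,0],0],
    [1.5,[-0.3,2.5,0],0],
    [1.5,[-0.2,2.5,0],0],
    [1.5,[-0.2,2.5,0],0],
    [1.5,[-0.2,2.5,0],0],
    [1.5,[-0.2,2.5,0],0],
    [1.5,[-0.2,2.2,0],0],
  ],
)

```text
t: 19.27
tool_pos: [0.4877, 0.1574, 0.337]
tool_rot: [-0.203, 3.135, 0.001]
contact_force: [-0.2, -0.5, -4.2]
opening: 0.0172
grip_force: 58.9
```

send_rows(
  rows=[
    [1.5,[-0.2,2,0],0],
    [1.5,[-0.2,1.8,0],0],
    [1.5,[-0.2,1.6,0],0],
    [1.5,[-0.1,1.4,0],0],
    [1.5,[-0.1,1.2,0],0],
    [1.5,[0,0.8,0],0],
    [1.5,[0,0.5,0],0],
    [1.5,[0,0.3,0],0],
    [1.5,[0,0,0],0],
    [1.5,[0,0,0],0],
  ],
)

```text
t: 20.52
tool_pos: [0.4844, 0.2514, 0.3368]
tool_rot: [-0.201, 3.135, -0.0]
contact_force: [-0.4, 0.2, -5.2]
opening: 0.017
grip_force: 58.9
```

```bash
python3 plan.py .4846 .2621 .175 .128;  python3 - <<'E'
from h import *
im=snap("top"); np.savez("t2.npz",**im)
b=snap("side"); cv2.imwrite("pics/s5.png",np.hstack([cv2.resize(im["frame"][170:330,120:280],(400,400)),cv2.resize(b["frame"][60:260,180:380],(400,400))])[:,:,::-1])
for n,x in(("top",im),("side",b)):
    P=pts(x).reshape(-1,3); m=(abs(P[:,0]-.49)<.07)&(abs(P[:,1]-.263)<.07)&(P[:,2]>.15)&(P[:,2]<.215)
    r=cv2.minAreaRect(P[m][:,:2].astype(np.float32)); print(n,m.sum(),r,np.percentile(P[m,2],[1,5,50]).round(4))
    hsv=cv2.cvtColor(x["frame"],cv2.COLOR_RGB2HSV); mm=cv2.inRange(hsv,(105,120,40),(130,255,255))
    c=max(cv2.findContours(mm,0,1)[0],key=cv2.contourArea); print(cv2.fitEllipse(onplane(x,c[:,0,0],c[:,0,1],.014)[:,:2].astype(np.float32)))
E
```

```text
t 20.52 yaw 0.128 tilt [ 0.0001 -0.0002] turn_deg -0.01 shift_cm [-0.16  1.06 16.18] F [-0.4   0.23 -5.18] q6 -1.36
top 532 ((0.5002254843711853, 0.2377941608428955), (0.050568606704473495, 0.06437171250581741), 6.983231067657471) [0.1699 0.1719 0.1883]
((0.497588187456131, 0.24367764592170715), (0.1434757262468338, 0.19459079205989838), 109.57946014404297)
side 790 ((0.500088095664978, 0.2525455355644226), (0.053408682346343994, 0.09702249616384506), 7.038175582885742) [0.1706 0.1727 0.1918]
((0.4945828318595886, 0.2626572847366333), (0.18840186297893524, 0.19060967862606049), 64.11270904541016)
```

View pics/s5.png

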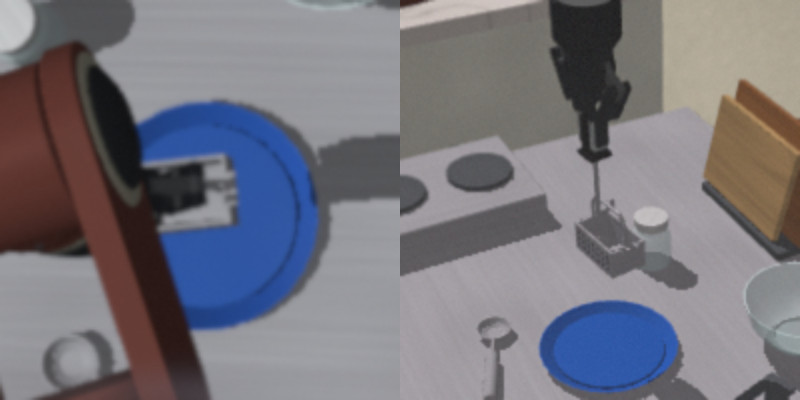

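The top view shows the basket over the plate at about (190,190) in the crop. The side view shows it hanging level. I'll correct by +0.5 cm in x and +1.1 cm in y, then lower.

send_rows(
  rows=[
    [1.5,[0.1,0.3,0.5],0],
    [1.5,[0.2,0.4,1],0],
    [1.5,[0.2,0.4,1.5],0],
    [1.5,[0,0,2],0],
    [1.5,[0,0,2],0],
    [1.5,[0,0,2],0],
    [1.5,[0,0,2],0],
    [1.5,[0,0,1.5],0],
    [1.5,[0,0,1],0],
    [1.5,[0,0,0.5],0],
  ],
)

```text
t: 21.88
tool_pos: [0.4779, 0.2619, 0.1963]
tool_rot: [0.201, -3.135, 0.0]
contact_force: [0.6, -0.7, -4.9]
opening: 0.0175
grip_force: 59.0
```

send_rows(
  rows=[
    [1.5,[0,0,0.5],0],
    [1.5,[0,0,0.4],0],
    [1.5,[0,0,0.3],0],
    [1.5,[0,0,0.2],0],
    [1.5,[0,0,0],0],
    [1.5,[0,0,0],0],
  ],
)

```text
t: 22.62
tool_pos: [0.478, 0.262, 0.183]
tool_rot: [-0.201, 3.135, 0.0]
contact_force: [0.4, -1.0, -4.5]
opening: 0.0176
grip_force: 59.0
```

```bash
python3 plan.py .48 .263 .171 .128;  python3 - <<'E'
from h import *
x=snap("side")
P=pts(x).reshape(-1,3); m=(abs(P[:,0]-.49)<.07)&(abs(P[:,1]-.263)<.07)&(P[:,2]>.02)&(P[:,2]<.056)
r=cv2.minAreaRect(P[m][:,:2].astype(np.float32)); print(m.sum(),r,np.percentile(P[m,2],[1,5,50,95,99]).round(4))
E
```

```text
t 22.62 yaw 0.128 tilt [0.0003 0.0001] turn_deg 0.01 shift_cm [-0.21  0.07  1.2 ] F [ 0.39 -1.03 -4.53] q6 -1.33
550 ((0.4936140477657318, 0.2640356123447418), (0.05388772115111351, 0.10233791172504425), 7.555338382720947) [0.0202 0.0209 0.0382 0.0543 0.0556]
```

send_rows(
  rows=[
    [1.5,[0,0,0.2],0],
    [1.5,[0,0,0.2],0],
    [1.5,[0,0,0.2],0],
    [1.5,[0,0,0.1],0],
    [1.5,[0,0,0.1],0],
    [1.5,[0,0,0.1],0],
    [1.5,[0,0,0.1],0],
    [1.5,[0,0,0.1],0],
    [1.5,[0,0,0],0],
  ],
)

```text
t: 23.8
tool_pos: [0.4779, 0.262, 0.1717]
tool_rot: [0.201, -3.135, 0.0]
contact_force: [-0.0, 0.5, -5.1]
opening: 0.0172
grip_force: 59.0
```

send_rows(
  rows=[
    [1.5,[0,0,0.1],0],
    [1.5,[0,0,0.1],0],
    [1.5,[0,0,0.1],0],
    [1.5,[0,0,0],0],
    [1.5,[0,0,0],0],
  ],
)

```text
t: 24.42
tool_pos: [0.4782, 0.262, 0.1692]
tool_rot: [-0.201, 3.135, 0.0]
contact_force: [0.6, -0.3, -1.1]
opening: 0.0176
grip_force: 59.4
```

```bash
for i in 1 2 ; do python3 plan.py .48 .263 .171 .128;done;  python3 - <<'E'
from h import *
c=np.array([.4938,.264]);a=.128;R2=np.array([[np.cos(a),np.sin(a)],[-np.sin(a),np.cos(a)]])
x=snap("side");P=pts(x).reshape(-1,3);L=(P[:,:2]-c)@R2.T*1e3; z=P[:,2]*1e3
m=(abs(L[:,0])<40)&(abs(L[:,1])<55)&(z>20)&(z<60)
print(m.sum(),cv2.minAreaRect(L[m].astype(np.float32)),np.percentile(z[m],[50,95,99]))
for a,b in((-26,-8),(8,26)):
    m=(abs(L[:,0])<32)&(L[:,1]>a)&(L[:,1]<b)&(z>62)&(z<95); print(m.sum(),np.median(np.c_[L[m],z[m]],0))
E
```

```text
t 24.43 yaw 0.128 tilt [0.0006 0.0002] turn_deg 0.01 shift_cm [-0.19  0.07 -0.18] F [ 0.59 -0.27 -1.07] q6 -1.33
t 24.43 yaw 0.128 tilt [0.0006 0.0002] turn_deg 0.01 shift_cm [-0.19  0.07 -0.18] F [ 0.59 -0.27 -1.07] q6 -1.33
391 ((-1.4001960754394531, -2.1651229858398438), (52.7592658996582, 96.76509857177734), 0.6958327889442444) [34.46812241 45.22996356 56.18651497]
9 [  0.94795664 -16.00849692  81.53688775]
4 [ 0.62188034 15.30894965 81.16170746]
```

send_rows(
  rows=[
    [1.5,[0,0,0.15],0],
    [1.5,[0,0,0.15],0],
    [1.5,[-0.3,0,0],0],
    [1.5,[-0.3,0,0],0],
    [1.5,[-0.3,0,0],0],
    [1.5,[-0.2,0,0],0],
    [1.5,[0,0,0],0],
    [1.5,[0,0,0.3],0],
    [1.5,[0,0,0.3],0],
  ],
)

```text
t: 25.6
tool_pos: [0.4887, 0.2633, 0.1595]
tool_rot: [0.201, -3.135, 0.0]
contact_force: [-0.7, -0.1, -1.2]
opening: 0.0174
grip_force: 59.4
```

send_rows(
  rows=[
    [1.5,[0,0,0.3],0],
    [1.5,[0,0,0.3],0],
    [1.5,[0,0,0.3],0],
    [1.5,[0,0,0.2],0],
    [1.5,[0,0,0.2],0],
    [1.5,[0,0,0],0],
  ],
)

```text
t: 26.35
tool_pos: [0.4887, 0.2633, 0.1466]
tool_rot: [0.201, -3.135, 0.0]
contact_force: [0.3, -0.6, -1.2]
opening: 0.0171
grip_force: 59.4
```

```bash
python3 plan.py .48 .263 .171 .128;  python3 - <<'E'
from h import *
c=np.array([.4938,.264]);a=.128;R2=np.array([[np.cos(a),np.sin(a)],[-np.sin(a),np.cos(a)]])
x=snap("side");P=pts(x).reshape(-1,3);L=(P[:,:2]-c)@R2.T*1e3; z=P[:,2]*1e3
cv2.imwrite("pics/s6.png",cv2.resize(x["frame"][150:270,230:350],(600,600),interpolation=cv2.INTER_CUBIC)[:,:,::-1])
m=(abs(L[:,0])<40)&(abs(L[:,1])<55)&(z>20)&(z<55)
print(m.sum(),cv2.minAreaRect(L[m].astype(np.float32)),np.percentile(z[m],[50,95,99]))
for a,b in((-26,-8),(8,26)):
    m=(abs(L[:,0])<32)&(L[:,1]>a)&(L[:,1]<b)&(z>62)&(z<95); print(m.sum(),np.median(np.c_[L[m],z[m]],0))
E
```

```text
t 26.35 yaw 0.128 tilt [-0.0003 -0.0001] turn_deg 0.01 shift_cm [ 0.87  0.08 -2.44] F [ 0.29 -0.6  -1.19] q6 -1.34
403 ((-0.31579017639160156, -2.0212860107421875), (53.475685119628906, 96.55370330810547), 0.3011123538017273) [36.06120113 50.13197731 53.73428577]
6 [ 20.81405984 -14.38853111  76.10289895]
10 [21.01683787 18.66101237 75.18259988]
```

View pics/s6.png

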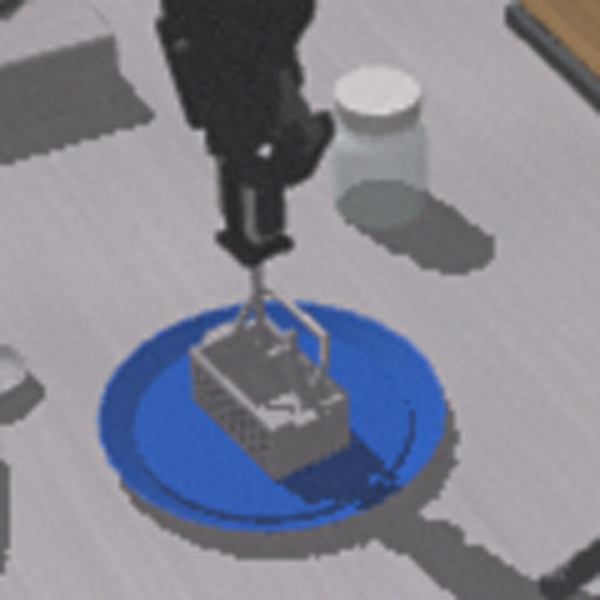

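The basket stands upright on the plate. The bail has flopped to +x at (300,315) in the crop, free of the hook tip. I'll back off and rise.

send_rows(
  rows=[
    [1.5,[0.3,0,0],0],
    [1.5,[0.4,0,0],0],
    [1.5,[0.4,0,0],0],
    [1.5,[0,0,0],0],
    [1.5,[0,0,-0.5],0],
    [1.5,[0,0,-0.5],0],
    [1.5,[0,0,-0.5],0],
    [1.5,[0,0,-0.7],0],
    [1.5,[0,0,-1],0],
  ],
)

```text
t: 27.52
tool_pos: [0.4778, 0.2619, 0.1792]
tool_rot: [0.201, -3.135, 0.0]
contact_force: [0.4, 0.4, -0.7]
opening: 0.0173
grip_force: 59.4
```

send_rows(
  rows=[
    [1.5,[0,0,-2],0],
    [1.5,[0,0,-3],0],
    [1.5,[0,0,-3],0],
    [1.5,[0,0,0],0],
  ],
)

```text
t: 28.02
tool_pos: [0.4797, 0.2627, 0.2634]
tool_rot: [-0.201, 3.128, 0.004]
contact_force: [-0.1, -0.5, -1.2]
opening: 0.0174
grip_force: 59.5
```

```bash
python3 plan.py .4691 -.0336 .26 .17;  python3 - <<'E'
from h import *
c=np.array([.4938,.264]);a=.128;R2=np.array([[np.cos(a),np.sin(a)],[-np.sin(a),np.cos(a)]])
x=snap("side");P=pts(x).reshape(-1,3);L=(P[:,:2]-c)@R2.T*1e3; z=P[:,2]*1e3
m=(abs(L[:,0])<40)&(abs(L[:,1])<55)&(z>20)&(z<55)
print(m.sum(),cv2.minAreaRect(L[m].astype(np.float32)),np.percentile(z[m],[50,95,99]))
E
```

```text
t 28.02 yaw 0.128 tilt [0.0073 0.0028] turn_deg -2.39 shift_cm [  6.06 -29.02   0.24] F [-0.06 -0.46 -1.22] q6 -1.33
418 ((-0.6688785552978516, -2.1063995361328125), (53.18950271606445, 98.8820571899414), 0.012730173766613007) [35.07742058 45.59384927 52.44414138]
```

```bash
python3 plan.py .4692 -.0335 .26 .25
```

```text
t 28.07 yaw 0.128 tilt [0.0034 0.0013] turn_deg -6.97 shift_cm [  8.24 -28.42   0.03] F [-0.58 -0.4  -2.32] q6 -1.33
```

send_rows(
  rows=[
    [1.5,[0,0,0],-7],
    [1.5,[0.6,-2,0],0],
    [1.5,[1.2,-4.2,0],0],
    [1.5,[1.3,-4.4,0],0],
    [1.5,[1.3,-4.4,0],0],
    [1.5,[1.3,-4.4,0],0],
    [1.5,[1.3,-4.4,0],0],
    [1.5,[0.8,-3,0],0],
    [1.5,[0.4,-1.6,0],0],
    [1.5,[0,0,0],0],
  ],
)

```text
t: 29.32
tool_pos: [0.4684, -0.0342, 0.2581]
tool_rot: [0.388, -3.116, -0.001]
contact_force: [0.2, 0.1, -1.1]
opening: 0.0174
grip_force: 59.5
```

```bash
python3 plan.py .4692 -.0335 .138 .25; python3 - <<'E'
from h import *
im=snap("side");P=pts(im).reshape(-1,3); t=ctrl.get_obs()["tool_pos"];print(t)
d=np.hypot(P[:,0]-t[0],P[:,1]-t[1])
for lo in np.arange(.155,.24,.012):
    k=(d<.04)&(P[:,2]>=lo)&(P[:,2]<lo+.012)
    print(lo.round(3),k.sum(),P[k].mean(0).round(4) if k.any() else "",P[k,2].min().round(4) if k.any() else "")
E
```

```text
t 29.32 yaw 0.248 tilt [-0.0011  0.0006] turn_deg -0.13 shift_cm [-0.11  0.04 12.01] F [ 0.17  0.1  -1.1 ] q6 -2.05
[ 0.46857885 -0.03338362  0.25828748]
0.155 23 [ 0.4803 -0.0325  0.164 ] 0.1588
0.167 19 [ 0.4803 -0.0327  0.1724] 0.1679
0.179 12 [ 0.4699 -0.0359  0.1837] 0.1792
0.191 13 [ 0.4698 -0.0357  0.196 ] 0.1912
0.203 13 [ 0.469  -0.0362  0.2094] 0.2033
0.215 12 [ 0.4687 -0.0354  0.2208] 0.2154
0.227 1 [ 0.4699 -0.0379  0.2276] 0.2276
0.239 87 [ 0.4654 -0.0418  0.2475] 0.2418
```

send_rows(
  rows=[
    [1.5,[-0.1,0,1],0],
    [1.5,[0,0,2.5],0],
    [1.5,[0,0,3],0],
    [1.5,[0,0,3],0],
    [1.5,[0,0,1.8],0],
    [1.5,[0,0,0.7],0],
    [1.5,[0,0,0],0],
    [1.5,[0,0,0],0],
  ],
)

```text
t: 30.38
tool_pos: [0.4707, -0.0334, 0.1402]
tool_rot: [-0.392, 3.115, -0.001]
contact_force: [0.6, 1.1, -1.4]
opening: 0.0174
grip_force: 59.5
```

```bash
python3 plan.py .4692 -.0335 .138 .25;python3 plan.py .5366 -.0147 .138 .25
```

```text
t 30.38 yaw 0.25 tilt [ 0.0023 -0.0005] turn_deg 0.02 shift_cm [0.15 0.03 0.22] F [ 0.6   1.07 -1.44] q6 -2.05
t 30.38 yaw 0.25 tilt [ 0.0023 -0.0005] turn_deg 0.02 shift_cm [-6.84  0.18  0.23] F [ 0.6   1.07 -1.44] q6 -2.05
```

send_rows(
  rows=[
    [1.5,[-0.6,0,0],0],
    [1.5,[-1,0,0],0],
    [1.5,[-1,0.1,0],0],
    [1.5,[-1,0,0],0],
    [1.5,[-1,0,0],0],
    [1.5,[-1,0,0],0],
    [1.5,[-0.8,0,0],0],
    [1.5,[-0.4,0,0],0],
    [1.5,[0,0,0],0],
    [1.5,[0,0,0],0],
  ],
)

```text
t: 31.62
tool_pos: [0.5353, -0.0155, 0.1387]
tool_rot: [0.392, -3.117, -0.0]
contact_force: [0.2, 0.4, -1.5]
opening: 0.0173
grip_force: 59.5
```

```bash
python3 plan.py .5366 -.0147 .126 .25
```

```text
t 31.62 yaw 0.25 tilt [-0.0003 -0.    ] turn_deg 0.01 shift_cm [-0.15  0.04  1.27] F [ 0.17  0.42 -1.52] q6 -1.99
```

send_rows(
  rows=[
    [1.5,[-0.1,0,0.3],0],
    [1.5,[0,0,0.3],0],
    [1.5,[0,0,0.3],0],
    [1.5,[0,0,0.15],0],
    [1.5,[0,0,0.1],0],
    [1.5,[0,0,0.1],0],
    [1.5,[0,0,0],0],
    [1.5,[0,0,0],0],
  ],
)

```text
t: 32.62
tool_pos: [0.5365, -0.0152, 0.1264]
tool_rot: [-0.392, 3.117, -0.0]
contact_force: [-0.3, 0.0, -1.0]
opening: 0.0171
grip_force: 59.5
```

```bash
python3 plan.py .5366 -.0147 .126 .25
```

```text
t 32.62 yaw 0.25 tilt [ 0.0002 -0.0001] turn_deg 0.02 shift_cm [-0.02  0.05  0.04] F [-0.32  0.02 -1.03] q6 -1.99
```

send_rows(
  rows=[
    [1.5,[0,0,0.05],0],
    [1.5,[0,0,0.05],0],
    [1.5,[0,0,0],0],
    [1.5,[0,0,0],0],
  ],
)

```text
t: 33.12
tool_pos: [0.5366, -0.0152, 0.1259]
tool_rot: [-0.392, 3.117, -0.0]
contact_force: [-2.5, 0.5, 4.8]
opening: 0.0172
grip_force: 60.1
```

```bash
python3 plan.py .5366 -.0147 .126 .25
```

```text
t 33.12 yaw 0.25 tilt [ 0.0004 -0.0001] turn_deg 0.02 shift_cm [-0.01  0.05 -0.01] F [-2.54  0.47  4.77] q6 -1.99
```

Seated on the fork. I'll open the fingers and rise.

send_rows(
  rows=[
    [1.5,[0,0,-0.05],0],
    [2.5,[0,0,0],0],
    [3.5,[0,0,0],0],
    [5,[0,0,0],0],
    [8.5,[0,0,0],0],
    [8.5,[0,0,0],0],
    [8.5,[0,0,0],0],
    [8.5,[0,0,-0.5],0],
    [8.5,[0,0,-1],0],
    [8.5,[0,0,-2],0],
  ],
)

```text
t: 34.38
tool_pos: [0.536, -0.0151, 0.1613]
tool_rot: [0.392, -3.116, -0.001]
contact_force: [0.4, 1.0, 0.5]
opening: 0.0849
grip_force: 0.0
```

send_rows(
  rows=[
    [8.5,[0,0,-4],0],
    [8.5,[0,0,-4],0],
    [8.5,[0,0,-3],0],
    [8.5,[0,0,0],0],
    [8.5,[0,0,0],0],
    [8.5,[0,0,0],0],
    [8.5,[0,0,0],0],
  ],
)

```text
t: 35.25
tool_pos: [0.5359, -0.0151, 0.2693]
tool_rot: [0.392, -3.115, -0.001]
contact_force: [0.1, 0.5, -0.6]
opening: 0.0853
grip_force: 0.0
```

```bash
python3 - <<'E'
from h import *
x=snap("side");P=pts(x).reshape(-1,3); cv2.imwrite("pics/s7.png",cv2.resize(x["frame"][190:330,220:400],(771,600),interpolation=cv2.INTER_CUBIC)[:,:,::-1])
m=(abs(P[:,0]-.5366)<.04)&(abs(P[:,1]+.015)<.04)&(P[:,2]>.1525)&(P[:,2]<.175)
print(m.sum(),cv2.minAreaRect(P[m][:,:2].astype(np.float32)),np.percentile(P[m,2],[5,50,95]).round(4))
print(ctrl.get_obs()["tool_pos"])
E
```

```text
83 ((0.5378387570381165, -0.016695378348231316), (0.02844468131661415, 0.01879180409014225), 13.51686954498291) [0.1535 0.1592 0.1623]
[ 0.53599475 -0.01510969  0.26961689]
```

View pics/s7.png

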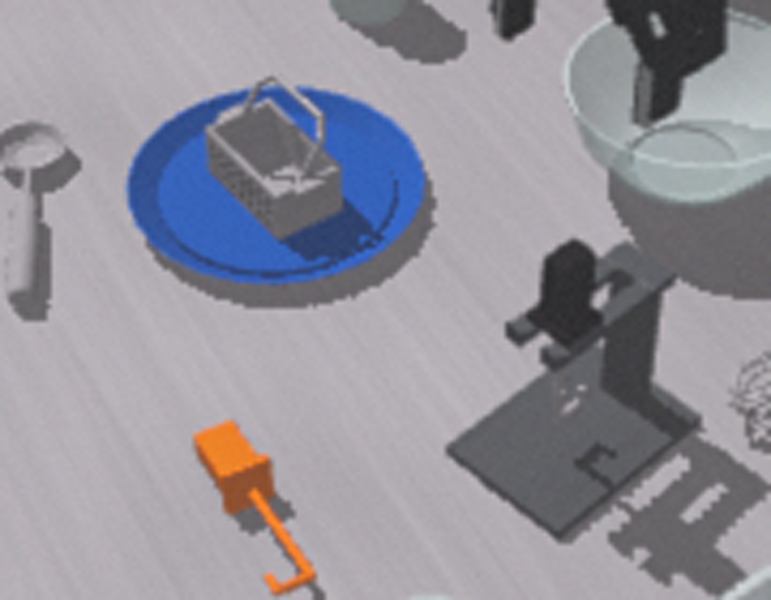

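The last view shows the basket upright at the middle of the plate (275,170), the rod hanging straight in the fork (570,290), and the gripper clear of both.

```bash
python3 -c "
from station import ctrl
print(ctrl.finish_job())"
```

```text
the job is handed in; nothing more can be done
None
```

Job handed in at about 35 s: the final picture and depth readings show the basket upright at the middle of the blue plate, and the rod hanging straight in its fork with the gripper clear; the hand-in call returned no verdict.

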